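# Drum sander safety check: trip and reset the stop, then hold the hood at the test mark

### The arm

A 6-joint arm with a two-finger parallel gripper is mounted at the origin on the work surface. World frame = base frame: x ahead of the robot, y to its left, z up, the work surface at z = 0. Lengths are in m, angles in rad, forces in N, time in s.
With the tool pointing down it reaches from about 0.3 to 0.875 m from the base axis. Payload 6.4 kg.
Tool frame: the origin (TCP) lies at the centre of the arm's flange, where the gripper is bolted on; the fingertips stand 166 mm ahead of it and the grasp point (between the pads) lies 147 mm ahead of it; z points along the fingers, y is the line along which they close (so a half turn about z gives the same grasp; the last joint's range is limited). The gripper opens to 88 mm and grips with 3 to 60 N. Pads are 18 mm wide; open, the fingers measure 123 mm over their backs; the gripper's body (75 mm by 187 mm) begins 45 mm behind the grasp point.
Start: joints at [1.115, 0.181, 1.607, -0, 1.354, -0.206], TCP at [0.142, 0.557, 0.405] pointing down, gripper open.
Joint ranges: [-2.99, 2.99], [-0.89, 2.07], [0.3, 2.58], [-1.14, 4.28], [0, 2.63], [-3.12, 3.12]. Speed limits (rad/s): [2.57, 2.57, 3.01, 3.14, 3.14, 3.14].

### API

Orientations are given as [roll, pitch, yaw] about the fixed x, y, z axes, in that order (R = Rz(yaw) Ry(pitch) Rx(roll)).
In Python, from cell import env gives the robot as it stands. Calls block until the motion is done:
- env.goto(position, orientation): joint-space move of the TCP to a pose.
- env.move_linear(position, ori=None, rate=0.15, threshold=None): straight line of the TCP; ori=None keeps the orientation; rate is the mean speed in m/s. With threshold (N) it stops when the force on the tool has changed by that much, and returns True; else False.
- env.move_j(angles): joint-space move.
- env.set_gripper(opening, squeeze=None): finger opening in m; squeeze is the grip in N (None keeps the last); returns when the fingers have stopped.
- env.wait(seconds).
- env.solve_ik(position, orientation): joint angles nearest the present ones, or None.
- env.observe(): the state.
- env.camera(name): name is "side" or "top" or "wrist"; returns a dict with "image" (400x640x3 uint8, red, green, blue), "range_z" (400x640 float32, m along the optical axis (not along the pixel's ray), 0 where there is no reading), "fx", "fy", "cx", "cy" (pixels), "R" (3x3) and "t" (3): a world point X has camera coordinates R X + t; the wrist camera has in their place "tool_from_camera" (4x4, takes a point from camera to tool coordinates, whose origin is the TCP and whose axes are the flange's). Camera axes: x right, y down, z forward; pixel columns grow to the right and rows downward; lengths in m; the calibration is good to about 2 mm. A picture is of the moment at which its call begins: read the wrist's pose just before it.
A pose or a line that the arm cannot do raises env.Unreachable and nothing moves.
- env.sign_off(): hands the job in; it is judged then, once.
Trained networks look in a picture, given as the dict that the camera call returned (one of the last four; its "shot" number tells which), for a name from the list of things; names that differ only in an ending like _2 or _b are one class to them, and where a whole thing is asked for, a point or a joint stands for the part that bears it (a point fixed in the world has none). Each returns a list of dicts, best first, with "confidence" (0 to 1); they miss things now and then, are a little off and sometimes report something else, mostly with a low value. They report only what shows in the picture. A call takes as long as a camera call. They do not tell look-alikes from the thing itself.
- env.search_frame(picture, name): "pixel" ([column, row] in pixels, amid what is visible of it).
- env.masks_of(picture, name): "region" (400x640 bool, what is visible of it) and "pixel" ([column, row] in pixels, amid what is visible of it).
The state is a dict: "clock": time; "q": joint angles; "joint_velocities": joint speeds; "joint_efforts": joint torques, N m; "tcp_pos": TCP position; "orientation": TCP orientation; "wrist_force": force on the tool from outside, world axes, zero at the start; "wrist_torque": the same for the moment, N m; "opening": finger opening in m; "finger_force": force on a finger pad.
Only numpy, scipy, OpenCV 4.12 (cv2) and the standard library are available. Lean on these libraries where they do the work, as an engineer would, in place of code of your own. Each camera call takes 0.05 s, during which the arm holds its last target. There are 200 camera calls.

### The job

Do the start-of-shift safety check on the small drum sander. Push the mushroom stop button on its stop box right down until it latches, then twist the head clockwise and let it go so that it stands up again, reset; only then lift the sander's dust hood against its spring until its pointer lines up with the index tab on the quadrant. Finish while still holding the hood with the gripper, steady at that opening, so that a mate can try the start button and prove the hood switch; leave the index setting and the other things on the bench as they are.

Things in the scene. Friction and masses are not known exactly. Their poses are not given: they have to be found in the camera images.
- stop_box: stop box, 78 x 78 mm, 56 mm high, fixed to the bench left or right of the sander, nearer the robot; origin at the centre of its underside. On its top a flat collar, 60 mm across and 4 mm thick, round the stem of the mushroom button.
- stop_top (a point): centre of the flat top of the mushroom button's head, which faces up. The head is round, 40 mm across, 18 mm thick, its side upright from 3 to 14 mm above its underside, on a stem 25 mm thick over the middle of the box. Head up: top 100 mm above the bench, 22 mm free under the head down to the collar. Latched down: all 6 mm lower.
- stop_plunger (a joint): how far the mushroom head is pressed down, 0 (up) to 0.006 m (latched). It resists with 4 to 5 N at first and less further down, snaps through half way at 3 mm and then stays down by itself.
- stop_head (a joint): turn of the mushroom head, 0 to 0.65 rad, growing clockwise seen from above. When it is latched down, turning lifts it by a cam: from about 0.1 rad on it rises 10.5 mm per rad, so it is out of its latch at 0.4 and fully up at about 0.6 rad. Torque under 0.1 N m. Let go, it springs back to 0.
- sander: small drum sander fixed to the bench, 280 mm deep (x), 310 mm wide (y), its handwheel 180 mm in front of its origin; origin at the centre of its underside, x to its back (away from the robot), y to its left. Cheeks 150 mm high, the hood's flat top 201 mm; the slotted quadrant plate at its right side, 132 mm off its middle plane, reaches 295 mm up, the index 164 mm out.
- hood: the sander's sheet-steel dust hood, 250 mm wide, 175 mm from hinge to front lip. Origin on the hinge line at mid width, 190 mm up and 90 mm behind the sander's origin. Axes as the sander's when shut. It opens by turning about its +y axis, the front edge rising, from 0 to 1.3 rad. A spring and its weight (about 0.5 kg) pull it shut with 7 to 11 N at the handle, along its arc.
- hood_grip (a point): middle of the hood's bow handle: a round steel bar 10 mm thick, 100 mm long, along the hood's y axis on a leg at each end. In the hood's frame it lies at (-0.120, 0, 0.050), its axis 39 mm above the hood's flat top, 240 mm above the bench when shut. It moves with the hood on an arc of radius 130 mm about the hinge line.
- hood_pointer (a point): tip of the flat steel pointer on the hood's right side, its end bent out over the quadrant's rim; in the hood's frame at (-0.128, -0.138, 0). It moves with the hood on an arc of radius 128 mm about the hinge line.
- index_tip (a point): marking point of the index: a black tab, 16 mm wide along the arc, standing 26 mm out sideways, clamped by a brass thumb nut on the slotted quadrant. It is set 0.40 to 0.70 rad above the shut pointer, on the same arc of 128 mm about the hinge line: when hood and index line up, the pointer tip meets this point at the middle of the tab.
- tin: round finish tin, 86 mm across, 66 mm high, loose on the bench on the side where the stop box is not; origin at the centre of its underside.
- glue: white glue bottle, 66 mm across, 195 mm high, loose, to the left of the sander; origin at the centre of its underside.
- tape: tape measure, 66 x 40 mm, 60 mm high, loose, to the right of the sander; origin at the centre of its underside.
- chisel: chisel 258 mm long, lying on the bench far right of the sander; origin under its ferrule, x axis along the blade.
There are look-alikes about, which are no part of the job. There is more than one size of the tape; the job needs the smallest.

How it is judged:
By the outcome, as a careful person would: the job done as asked, in the order asked, and still so for the second after the job is handed in, while the arm keeps its last pose, push and grip.
It also fails if it takes over 58 s, if anything falls off the work surface, if the arm or the gripper's body presses on something with over 40 N, if the wrist force passes 120 N, or if a joint passes its speed limit or range.

## Working session

There is one attempt and no reset: what is moved stays moved. The work goes in short steps, each a Python script; the robot and the scene stay as the last script left them, time stands still between calls to the robot, and variables do not carry over. Pictures are saved under pics/ and viewed, at most 10 in all, crops included, and the job is handed in when it is done.

```bash
mkdir -p pics; ls; cat > h.py <<'E'
import numpy as np, cv2
from cell import env
def pts(p):
    v,u=np.mgrid[0:400,0:640]; z=p["range_z"]
    c=np.stack([(u-p["cx"])/p["fx"]*z,(v-p["cy"])/p["fy"]*z,z],-1)
    if "R" in p: return (c-np.array(p["t"]))@np.array(p["R"])
    T=np.array(p["tool_from_camera"]); t=c@T[:3,:3].T+T[:3,3]
    return t@p["Rw"].T+p["pw"]
def wrist():
    s=env.observe(); p=env.camera("wrist")
    from scipy.spatial.transform import Rotation as Ro
    p["Rw"]=Ro.from_euler("xyz",s["orientation"]).as_matrix(); p["pw"]=np.array(s["tcp_pos"]); return p
def save(p,n): cv2.imwrite("pics/"+n+".png",p["image"][:,:,::-1])
E
python3 - <<'E'
from h import *
for c in("top","side"):
    p=env.camera(c); save(p,c+"1"); P=pts(p)
    for n in ("stop_box","stop_top","sander","hood","hood_grip","hood_pointer","index_tip","tin","glue"):
        for d in env.masks_of(p,n)[:3]:
            m=d["region"]&(p["range_z"]>0)
            print(c,n,round(d["confidence"],2),np.round(d["pixel"]),m.sum(),np.round(np.median(P[m],0),3) if m.any() else None, np.round(np.percentile(P[m],[2,98],axis=0),3).tolist() if m.any() else '')
print(env.observe())
E
```

```text
pics
top stop_box 0.76 [191. 249.] 671 [0.41  0.34  0.056] [[0.364, 0.307, -0.0], [0.458, 0.388, 0.102]]
top stop_top 0.57 [183. 251.] 103 [0.41  0.347 0.099] [[0.393, 0.331, 0.091], [0.426, 0.364, 0.105]]
top sander 0.82 [292. 198.] 7622 [ 0.558 -0.015  0.19 ] [[0.429, -0.16, 0.022], [0.715, 0.129, 0.243]]
top hood 0.62 [289. 191.] 4484 [ 0.584 -0.016  0.199] [[0.496, -0.135, 0.154], [0.679, 0.105, 0.241]]
top hood_grip 0.75 [291. 194.] 4364 [ 0.584 -0.017  0.2  ] [[0.499, -0.133, 0.155], [0.678, 0.104, 0.241]]
top hood_pointer 0.85 [287. 191.] 4521 [ 0.584 -0.017  0.199] [[0.496, -0.136, 0.153], [0.678, 0.105, 0.241]]
top index_tip 0.44 [339. 185.] 79 [ 0.593 -0.163  0.252] [[0.58, -0.179, 0.001], [0.639, -0.148, 0.263]]
top tin 0.97 [383. 250.] 563 [ 0.419 -0.316  0.064] [[0.38, -0.361, -0.003], [0.46, -0.277, 0.072]]
top tin 0.4 [291. 200.] 7426 [ 0.556 -0.016  0.191] [[0.428, -0.16, 0.025], [0.708, 0.126, 0.242]]
top glue 0.93 [185. 178.] 505 [0.655 0.328 0.127] [[0.632, 0.309, 0.004], [0.692, 0.366, 0.172]]
top glue 0.55 [289. 192.] 4566 [ 0.583 -0.014  0.199] [[0.493, -0.136, 
[... 1065 characters left out ...]
8]]
{'clock': 1.0, 'q': array([ 1.11469340e+00,  1.80780072e-01,  1.60699573e+00,  1.54077973e-05,
        1.35378279e+00, -2.06282287e-01]), 'joint_velocities': array([ 0.00045667, -0.00138747, -0.00155844,  0.0005202 ,  0.00167486,
       -0.0002997 ]), 'joint_efforts': array([-1.11418347e-03, -4.33850849e+01, -3.42170191e+01,  7.01658125e-02,
        3.10640037e-02, -4.22999022e-07]), 'tcp_pos': array([0.14213636, 0.55717387, 0.40472774]), 'orientation': array([ 3.14155623e+00, -7.75127472e-06,  2.89176869e+00]), 'wrist_force': array([-0.71947761, -0.26496482,  0.15350653]), 'wrist_torque': array([ 0.02076837,  0.00204414, -0.0301145 ]), 'finger_force': 0.0, 'opening': 0.0880338450011307}
```

View pics/top1.png

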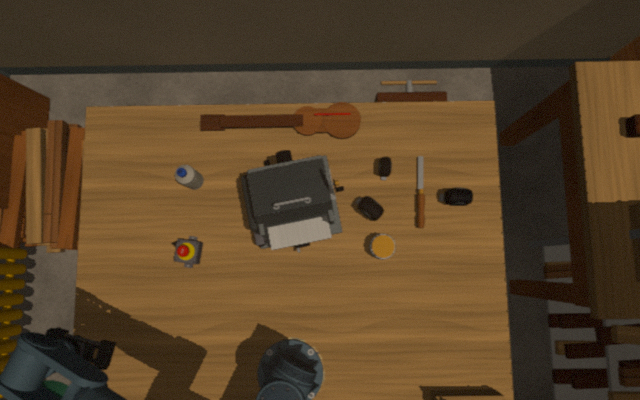

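View pics/side1.png

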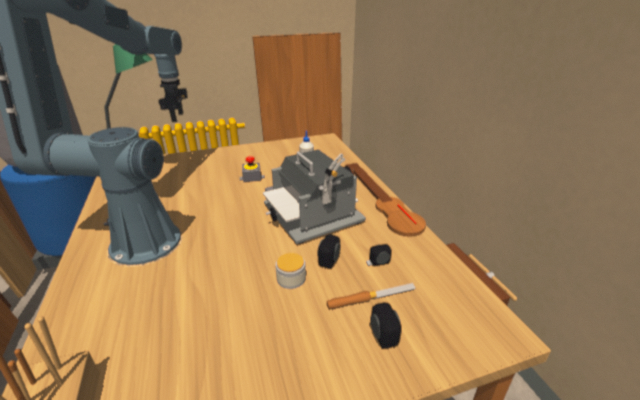

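The top view shows the red button at about (184,251), the sander with its bow handle around (292,203), and the index at (339,185). Next is a closer wrist look over each.

```bash
python3 - <<'E'
from h import *
import math
env.goto([0.40,0.33,0.40],[math.pi,0,2.6]); print(env.observe()["q"].round(2))
p=wrist(); save(p,"w1"); P=pts(p)
for n in("stop_top","stop_box"):
    for d in env.masks_of(p,n)[:2]:
        m=d["region"]&(p["range_z"]>0); print(n,d["confidence"],m.sum(),np.median(P[m],0).round(4),np.percentile(P[m],[2,98],axis=0).round(4).tolist())
im=p["image"].astype(int); red=(im[...,0]>110)&(im[...,1]<70)&(im[...,2]<70)
q=P[red&(P[...,2]>0.085)]; print(len(q))
if len(q):
    (c,r)=cv2.minEnclosingCircle(q[:,:2].astype(np.float32)); print(c,r,np.median(q,0),q.mean(0))
env.goto([0.50,-0.02,0.48],[math.pi,0,math.pi]); print(env.observe()["q"].round(2),env.observe()["clock"])
p=wrist(); save(p,"w2"); P=pts(p); np.save("P2.npy",P)
print((np.array(p["tool_from_camera"])).round(3))
for n in("hood","index_tip","hood_pointer","sander"):
    for d in env.masks_of(p,n)[:2]:
        m=d["region"]&(p["range_z"]>0); print(n,d["confidence"],np.round(d["pixel"]),m.sum(),np.median(P[m],0).round(4),np.percentile(P[m],[2,98],axis=0).round(4).tolist())
E
```

```text
[ 0.46  0.06  1.75  0.    1.33 -0.57]
stop_top 0.73 1424 [0.4101 0.3507 0.0981] [[0.393, 0.3326, 0.0902], [0.4291, 0.3679, 0.0998]]
stop_box 0.73 5931 [0.4026 0.3547 0.0553] [[0.3636, 0.3135, 0.0015], [0.4483, 0.3989, 0.0992]]
1088
(0.3852827250957489, 0.3549343943595886) 0.0453769825398922 [0.40895242 0.34851408 0.0980703 ] [0.40931637 0.34921679 0.09900185]
[-0.28 -0.05  1.7   0.    1.49 -1.85] 3.8333
[[ 0.001 -0.964 -0.264  0.068]
 [ 1.     0.001  0.001  0.   ]
 [-0.001 -0.264  0.964  0.021]
 [ 0.     0.     0.     1.   ]]
hood 0.85 [327. 244.] 30916 [ 0.5451 -0.009   0.1995] [[0.4922, -0.1265, 0.1532], [0.6605, 0.0958, 0.2431]]
hood_pointer 0.87 [326. 245.] 31131 [ 0.5451 -0.0096  0.1995] [[0.4921, -0.1276, 0.1531], [0.6605, 0.0961, 0.2433]]
hood_pointer 0.37 [634.  97.] 474 [0.4142 0.333  0.0931] [[0.3967, 0.329, 0.0848], [0.4301, 0.3444, 0.0988]]
sander 0.64 [322. 207.] 48632 [ 0.5208 -0.0137  0.1767] [[0.4276, -0.1415, 0.0643], [0.6581, 0.108, 0.2424]]
```

View w2.

View pics/w2.png

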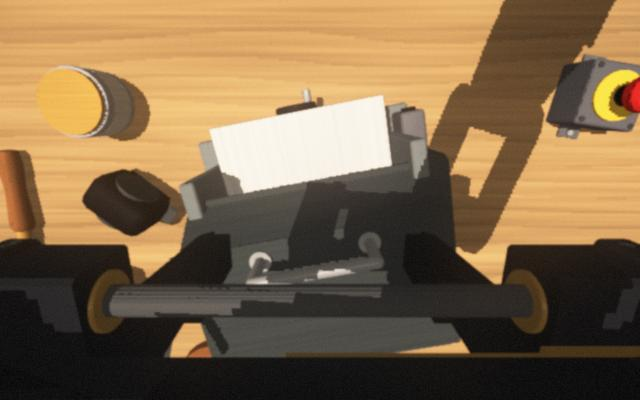

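View pics/w1.png

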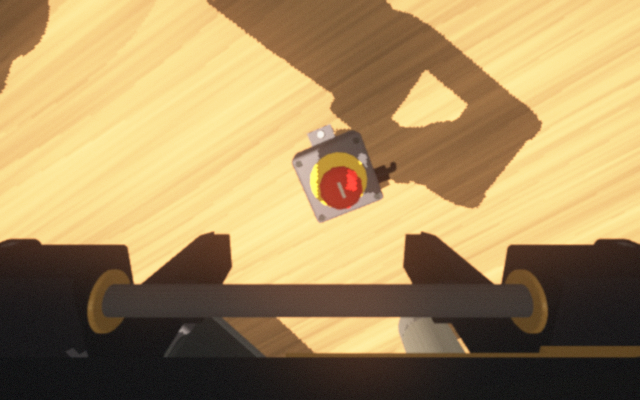

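```bash
python3 - <<'E'
import numpy as np
P=np.load("P2.npy"); g=(P[...,2]>0.228)&(P[...,2]<0.256)&(abs(P[...,1]+0.01)<0.09)&(P[...,0]>0.5)&(P[...,0]<0.63)
q=P[g]; c=q.mean(0); print(len(q),c,q[:,2].max())
u,s,v=np.linalg.svd(q[:,:2]-c[:2]); d=v[0]*np.sign(v[0][1]); t=(q[:,:2]-c[:2])@d
print(d,"yaw",np.arctan2(-d[0],d[1]),t.min(),t.max(), (c[:2]+d*(t.min()+t.max())/2), np.percentile(q[:,2],95), s/np.sqrt(len(q)))
E
```

```text
1760 [ 0.54988572 -0.0169755   0.24149528] 0.24557569596303563
[-0.17598599  0.98439267] yaw 0.17690730381306705 -0.05847961317878291 0.050337953258599626 [ 0.55060213 -0.02098279] 0.24435085343601493 [0.03073301 0.00240416]
```

The close views show the button head at about (340,187) in w1, and the handle from (258,265) to (372,245) in w2, giving a sander yaw of about 0.18. I'll press the button now.

```bash
python3 - <<'E'
from h import *
import math
x,y=0.411,0.3505; o=[math.pi,0,2.9]
env.set_gripper(0.0,20)
env.goto([x,y,0.30],o)
env.move_linear([x,y,0.273],rate=0.1)
f0=env.observe()["wrist_force"]
print(env.move_linear([x,y,0.258],rate=0.02,threshold=2.0)); s=env.observe(); print(s["tcp_pos"],s["wrist_force"]-f0)
zc=s["tcp_pos"][2]
print(env.move_linear([x,y,zc-0.009],rate=0.015,threshold=12)); s=env.observe(); print(s["tcp_pos"],s["wrist_force"]-f0,s["clock"])
env.move_linear([x,y,0.32],rate=0.15)
env.set_gripper(0.07,20)
p=wrist(); P=pts(p); save(p,"w3")
for d in env.masks_of(p,"stop_top")[:1]:
    m=d["region"]&(p["range_z"]>0); print(m.sum(),np.median(P[m],0).round(4),np.percentile(P[m],[2,98],axis=0).round(4).tolist())
print(env.observe()["clock"])
E
```

```text
True
[0.41084941 0.35043836 0.26514127] [0.05982692 0.75703184 0.53006768]
True
[0.411067   0.35055569 0.26022395] [-1.26096691 -1.22196258  7.07952783] 8.2833
2530 [0.4091 0.3502 0.092 ] [[0.3925, 0.3322, 0.0799], [0.4284, 0.3677, 0.0937]]
10.0333
```

```bash
python3 - <<'E'
from h import *
import math
x,y=0.4105,0.350; o=lambda a:[math.pi,0,2.9-a]; z=0.233
env.move_linear([x,y,z],rate=0.12)
print(env.set_gripper(0.03,15)); s=env.observe(); print(s["opening"],s["finger_force"],s["wrist_force"])
env.move_linear([x,y,z+.0005],o(0.12),rate=0.002)
s=env.observe(); print(s["wrist_force"],s["wrist_torque"],s["clock"])
env.move_linear([x,y,z+0.0035],o(0.40),rate=0.004)
env.move_linear([x,y,z+0.006],o(0.68),rate=0.004)
s=env.observe(); print(s["wrist_force"],s["wrist_torque"],s["clock"],s["orientation"])
env.set_gripper(0.075,15)
env.move_linear([x,y,0.32],rate=0.15)
p=wrist(); P=pts(p); save(p,"w4")
for d in env.masks_of(p,"stop_top")[:1]:
    m=d["region"]&(p["range_z"]>0); print(m.sum(),np.median(P[m],0).round(4),np.percentile(P[m],[2,98],axis=0).round(4).tolist())
print(env.observe()["clock"])
E
```

```text
False
0.03933340503416093 15.000430787040386 [-1.2437308  -4.06397419  4.83747646]
[ 0.59591164 -2.74877511  0.69726172] [-0.54598832 -0.02135813  0.04706481] 11.8
[2.93994788 1.16114631 1.68742332] [-0.07642404 -0.23261694  0.29728231] 13.475 [3.14026445e+00 7.93879280e-05 2.22114554e+00]
2678 [0.4105 0.3518 0.098 ] [[0.3933, 0.3322, 0.0866], [0.4295, 0.3688, 0.0996]]
14.95
```

```bash
python3 - <<'E'
from h import *
import math
env.move_linear([0.41,0.35,0.40],rate=0.25)
env.goto([0.62,-0.165,0.50],[math.pi,0,math.pi]); print(env.observe()["q"].round(2),env.observe()["clock"])
p=wrist(); save(p,"w5"); P=pts(p); np.save("P5.npy",P)
for n in("hood","index_tip","hood_pointer"):
    for d in env.masks_of(p,n)[:2]:
        m=d["region"]&(p["range_z"]>0); print(n,d["confidence"],np.round(d["pixel"]),m.sum(),np.median(P[m],0).round(4),np.percentile(P[m],[2,98],axis=0).round(4).tolist())
cv2.imwrite("pics/w5c.png",cv2.resize(p["image"][:300,120:520,::-1],None,fx=2,fy=2))
E
```

```text
[-0.44  0.27  1.31  0.    1.56 -2.02] 17.45
hood 0.91 [487. 143.] 52167 [ 0.5787 -0.0134  0.1998] [[0.496, -0.1367, 0.1535], [0.6714, 0.1043, 0.2429]]
index_tip 0.64 [317. 170.] 1363 [ 0.5927 -0.1623  0.251 ] [[0.5802, -0.1801, -0.0011], [0.6483, -0.1465, 0.2603]]
index_tip 0.49 [466. 126.] 72100 [ 0.5631 -0.0227  0.1994] [[0.4396, -0.1622, 0.0265], [0.6877, 0.1029, 0.2469]]
hood_pointer 0.68 [485. 146.] 52068 [ 0.5787 -0.0133  0.1998] [[0.496, -0.1367, 0.1536], [0.6713, 0.1041, 0.2429]]
```

View pics/w5c.png

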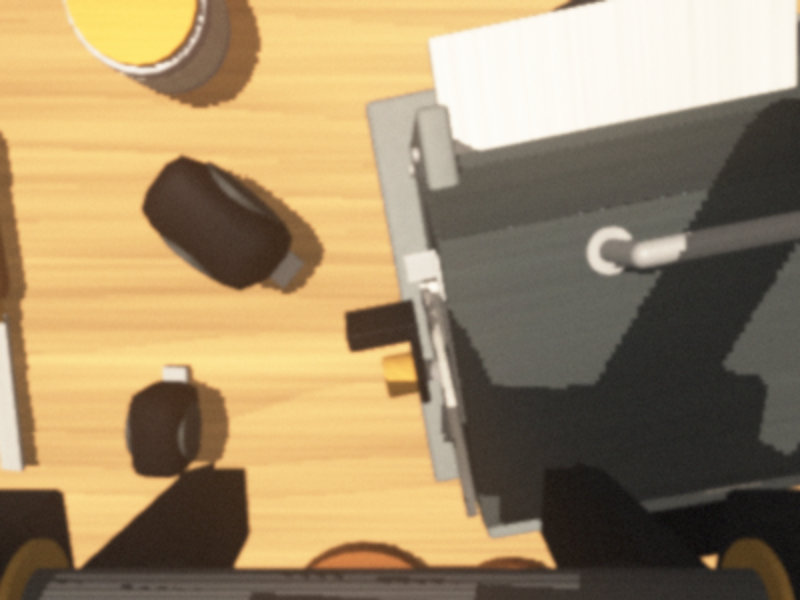

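The tab shows at crop (345–415, 305–345) and the shut pointer's bent end at about (422,265). The smaller black item at lower left is the tape.

```bash
python3 - <<'E'
from h import *
P=np.load("P5.npy"); im=cv2.imread("pics/w5.png")[:,:,::-1]
g=(P[...,2]>0.230)&(P[...,2]<0.256)&(abs(P[...,1]+0.02)<0.065)&(P[...,0]>0.5)&(P[...,0]<0.60)
q=P[g]
pts2=q[q[:,2]>0.240]; vx,vy,x0,y0=cv2.fitLine(pts2[:,:2].astype(np.float32),cv2.DIST_HUBER,0,.01,.01).ravel()
d=np.array([vx,vy])*np.sign(vy); psi=np.arctan2(-d[0],d[1]); t=(pts2[:,:2]-[x0,y0])@d
c=np.array([x0,y0])+d*(t.min()+t.max())/2
print(len(q),"psi",psi,"c",c,t.min(),t.max(),np.percentile(pts2[:,2],95))
# hood front edge/top
for psi,c in((psi,c),):
    R=np.array([[np.cos(psi),np.sin(psi)],[-np.sin(psi),np.cos(psi)]])
    H=P.copy(); H[...,:2]=(P[...,:2]-c)@R.T; H[...,0]-=0.12; H[...,2]-=0.19
    np.save("H5.npy",H)
    flat=(abs(P[...,2]-0.2005)<0.003)&(abs(H[...,0]+.08)<.15)&(abs(H[...,1])<.2); print("flat top extents",np.percentile(H[flat],[.5,99.5],axis=0).round(4).tolist())
    sub=H[148:180,290:330]; dark=im[148:180,290:330].sum(-1)<130
    m=dark&(sub[...,2]>0.02)&(sub[...,1]<-.145); s=sub[m]; a=np.arctan2(s[:,2],-s[:,0]); r=np.hypot(s[:,0],s[:,2])
    print(m.sum(),"y",np.percentile(s[:,1],[2,50,98]),"ang",np.percentile(a,[1,5,25,50,75,95,99]).round(3),"r",np.percentile(r,[2,10,50,90,98]).round(4))
    for aa in np.arange(.40,.72,.02):
        k=abs(a-aa)<.01
        if k.sum()>3: print(aa.round(2),k.sum(),np.median(r[k]).round(4))
    # pointer
    sub=H[110:160,315:345].reshape(-1,3); k=(abs(sub[:,1]+.138)<.008)&(abs(sub[:,0]+.128)<.012)&(abs(sub[:,2])<.015); print("pointer",sub[k].mean(0),k.sum(),np.percentile(sub[k],[5,95],axis=0))
E
```

```text
2111 psi 0.1905553 c [ 0.55269777 -0.02208171] -0.054268575929933074 0.054109472901906985 0.24447890982370662
flat top extents [[-0.1375, -0.1211, 0.0082], [0.001, 0.1224, 0.0121]]Traceback (most recent call last):
  File "<stdin>", line 17, in <module>
    return _quantile_unchecked(
        a, q, axis, out, overwrite_input, method, keepdims, weights)
    return _ureduce(a,
                    func=_quantile_ureduce_func,
    ...<5 lines>...
                    overwrite_input=overwrite_input,
                    method=method)
    r = func(a, **kwargs)
    result = _quantile(arr,
                       quantiles=q,
    ...<2 lines>...
                       out=out,
                       weights=wgt)
    slices_having_nans = np.isnan(arr[-1, ...])
                                  ~~~^^^^^^^^^
IndexError: index -1 is out of bounds for axis 0 with size 0
```

```bash
python3 - <<'E'
from h import *
H=np.load("H5.npy"); im=cv2.imread("pics/w5.png")
m=np.zeros((400,640),bool); m[140:182,285:332]=1
m&=(H[...,2]>0.02)&(H[...,2]<.12)&(H[...,1]<-.142)&(im.max(-1)<90)
s=H[m]; a=np.arctan2(s[:,2],-s[:,0]); r=np.hypot(s[:,0],s[:,2])
print(m.sum(),"y",np.percentile(s[:,1],[2,50,98]),"ang",np.percentile(a,[1,5,25,50,75,95,99]).round(3),"r",np.percentile(r,[2,10,50,90,98]).round(4))
for aa in np.arange(.40,.72,.02):
    k=abs(a-aa)<.01
    if k.sum()>3: print(aa.round(2),k.sum(),np.median(r[k]).round(4),np.median(s[k],0).round(4))
sub=H[110:160,315:345].reshape(-1,3); k=(abs(sub[:,1]+.138)<.008)&(abs(sub[:,0]+.128)<.012)&(abs(sub[:,2])<.015); print("pointer",sub[k].mean(0),k.sum(),np.percentile(sub[k],[5,95],axis=0))
E
```

```text
513 y [-0.16173183 -0.15196746 -0.14235571] ang [0.454 0.464 0.498 0.538 0.556 0.561 0.565] r [0.1273 0.129  0.133  0.1337 0.1339]
0.46 43 0.1333 [-0.1193 -0.1511  0.0594]
0.48 61 0.1333 [-0.1182 -0.1527  0.0615]
0.5 61 0.1332 [-0.1169 -0.1522  0.0638]
0.52 63 0.1332 [-0.1157 -0.1524  0.066 ]
0.54 70 0.1334 [-0.1143 -0.1525  0.0683]
0.56 213 0.1306 [-0.1109 -0.152   0.0691]
pointer [-0.126881   -0.13321927  0.00042999] 118 [[-0.13323227 -0.13645688 -0.00143385]
 [-0.11782007 -0.13036348  0.00337011]]
```

Index angle is about 0.507 rad above the shut pointer. I'll grip the handle and lift along the arc.

```bash
cat >> h.py <<'E'
from scipy.spatial.transform import Rotation as Ro
psi=0.1905; cg=np.array([0.5527,-0.0221]); hin=np.array([*(cg+.12*np.array([np.cos(psi),np.sin(psi)])),0.1895])
Rs=Ro.from_euler("z",psi); R0=Ro.from_euler("xyz",[np.pi,0,np.pi/2+psi])
def pose(th,up=0.0,tilt=None):
    g=hin+(Rs*Ro.from_euler("y",th)).apply([-.12,0,.05])
    R=Rs*Ro.from_euler("y",th if tilt is None else tilt)*Rs.inv()*R0
    return g-R.apply([0,0,0.147])+[0,0,up], R.as_euler("xyz")
E
python3 - <<'E'
from h import *
for th in(0,.25,.507,.56): print(th,pose(th)[0].round(3),env.solve_ik(*pose(th)))
p,o=pose(0,0.12); print(p,env.observe()["clock"])
env.set_gripper(0.045,40)
env.goto(p,o)
pic=env.camera("side"); np.save("Pside0.npy",pts(pic))
p,o=pose(0); print(env.move_linear(p,o,rate=0.12,threshold=8))
s=env.observe(); print(s["tcp_pos"]-p,s["wrist_force"])
env.set_gripper(0.0,40); s=env.observe(); print(s["opening"],s["finger_force"],s["wrist_force"],s["clock"])
E
```

```text
0 [ 0.553 -0.022  0.386] [-0.25457316  0.1492569   1.6812443   0.          1.31109145 -0.44507316]
0.25 [ 0.604 -0.012  0.41 ] [-0.19360548  0.32145686  1.43323023 -0.09295197  1.61915287 -0.37776399]
0.507 [ 0.661 -0.001  0.42 ] [-0.1451211   0.52691804  1.16093603 -0.17178388  1.9318169  -0.35718758]
0.56 [0.673 0.001 0.42 ] [-0.13672287  0.57228943  1.10235546 -0.18853059  1.99595209 -0.35855778]
[ 0.5527 -0.0221  0.5065] 17.65
False
[ 3.30149930e-04 -7.94141419e-05  9.18066046e-04] [ 0.99937059  0.59199259 -0.71910047]
0.008185483090978857 39.23772934824228 [ 4.00175805  1.3750178  -0.59502839] 21.5167
```

```bash
python3 - <<'E'
from h import *
N=6
for i in range(1,N+1):
    p,o=pose(.507*i/N); env.move_linear(p,o,rate=0.05)
    s=env.observe(); print(round(s["clock"],2),s["wrist_force"].round(1),s["opening"].round(4),(s["tcp_pos"]-p).round(4))
env.wait(0.5)
pic=env.camera("side"); save(pic,"side2"); P=pts(pic); 
def H(P): return Rs.inv().apply((P.reshape(-1,3)-hin)).reshape(P.shape)
h=H(P); h0=H(np.load("Pside0.npy"))
for nm,hh,t in(("shut",h0,0),("open",h,.507)):
    r=Ro.from_euler("y",-t).apply(hh.reshape(-1,3))
    k=(r[:,0]>-.125)&(r[:,0]<-.01)&(abs(r[:,1])<.11)&(abs(r[:,2]-.011)<.009); r=r[k]
    for _ in range(2):
        A=np.c_[r[:,:2],np.ones(len(r))]; x=np.linalg.lstsq(A,r[:,2],rcond=None)[0]; r=r[abs(A@x-r[:,2])<.003]
    print(nm,len(r),x, "angle",t-np.arctan(x[0]))
c=pic["image"][120:230,270:400,::-1]; cv2.imwrite("pics/side2c.png",cv2.resize(c,None,fx=5,fy=5,interpolation=cv2.INTER_CUBIC))
pic=wrist(); save(pic,"w6")
E
```

```text
Traceback (most recent call last):
AttributeError: 'float' object has no attribute 'round'
```

```bash
cat > lift.py <<'E'
from h import *
import sys
a,b,N,tag=float(sys.argv[1]),float(sys.argv[2]),int(sys.argv[3]),sys.argv[4]
for i in range(1,N+1):
    p,o=pose(a+(b-a)*i/N); env.move_linear(p,o,rate=0.05)
    s=env.observe(); print(round(s["clock"],2),s["wrist_force"].round(1),round(s["opening"],4),(s["tcp_pos"]-p).round(4))
env.wait(0.5)
pic=env.camera("side"); save(pic,"side"+tag); P=pts(pic); np.save("Ps%s.npy"%tag,P)
def H(P): return Rs.inv().apply((P.reshape(-1,3)-hin)).reshape(P.shape)
h=H(P); h0=H(np.load("Pside0.npy"))
for nm,hh,t in(("shut",h0,0),("open",h,b)):
    r=Ro.from_euler("y",-t).apply(hh.reshape(-1,3))
    k=(r[:,0]>-.125)&(r[:,0]<-.01)&(abs(r[:,1])<.11)&(abs(r[:,2]-.011)<.009); r=r[k]
    for _ in range(2):
        A=np.c_[r[:,:2],np.ones(len(r))]; x=np.linalg.lstsq(A,r[:,2],rcond=None)[0]; r=r[abs(A@x-r[:,2])<.003]
    print(nm,len(r),x, "angle",t-np.arctan(x[0]))
c=pic["image"][120:230,270:400,::-1]; cv2.imwrite("pics/side%sc.png"%tag,cv2.resize(c,None,fx=5,fy=5,interpolation=cv2.INTER_CUBIC))
pic=wrist(); save(pic,"w"+tag)
E
python3 lift.py 0.0845 0.507 5 2
```

```text
22.6 [  5.5  -0.7 -10.9] 0.0081 [-0.0002 -0.0001 -0.0008]
23.14 [  3.6  -0.7 -12.1] 0.008 [-0.0003 -0.0001 -0.0006]
23.68 [  3.4  -1.6 -11.4] 0.0077 [-0.0002 -0.0001 -0.0003]
24.23 [  0.9  -2.1 -12. ] 0.0083 [-0.0002 -0.0001 -0.0002]
24.77 [  0.1  -2.7 -12.7] 0.0079 [-0.0002 -0.0001 -0.    ]
shut 675 [-0.00034117 -0.00060947  0.01207707] angle 0.0003411700207145486
open 247 [0.00439943 0.00018112 0.01228313] angle 0.5026006016938889
```

View pics/side2c.png

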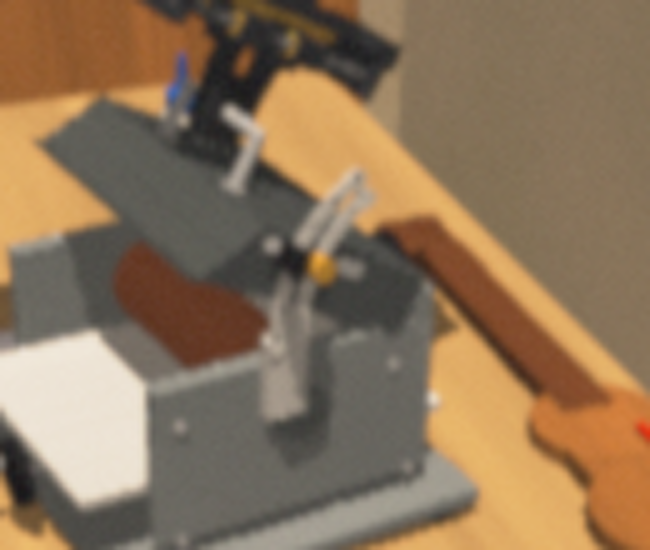

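The crop shows the hood raised, with the pointer's bright end at about (272,243) beside the black tab at (293,255). I'll check the two angles numerically in this same picture.

```bash
python3 - <<'E'
from h import *
P=np.load("Ps2.npy"); im=cv2.imread("pics/side2.png").astype(int)
h=Rs.inv().apply(P.reshape(-1,3)-hin).reshape(P.shape)
a=np.arctan2(h[...,2],-h[...,0]); r=np.hypot(h[...,0],h[...,2])
for v in range(162,178):
    print(v,' '.join(f"{u}:{a[v,u]:.2f}/{r[v,u]*1e3:.0f}/{h[v,u,1]*1e3:.0f}/{im[v,u].max()}" for u in range(319,335) if .11<r[v,u]<.145 and h[v,u,1]<-.118))
pc=env.camera("side"); R,t=np.array(pc["R"]),np.array(pc["t"])
def pr(th,y,rr=.128):
    X=hin+Rs.apply([-rr*np.cos(th),y,rr*np.sin(th)]); c=R@X+t; return (c[0]/c[2]*pc["fx"]+pc["cx"],c[1]/c[2]*pc["fy"]+pc["cy"])
for th in(.45,.5,.55): print(th,"ptr",np.round(pr(th,-.138),1),"tab",np.round(pr(th,-.164),1),np.round(pr(th,-.152,.1333),1))
E
```

```text
162 333:0.78/118/-131/171 334:0.79/117/-134/173
163 332:0.74/116/-128/161 333:0.76/117/-133/171 334:0.77/113/-132/164
164 332:0.72/118/-133/164 333:0.73/117/-136/159 334:0.75/112/-134/148
165 322:0.57/138/-118/83 323:0.59/140/-125/77 324:0.60/136/-125/78 325:0.60/128/-118/78 331:0.68/118/-131/162 332:0.70/113/-130/159 333:0.71/115/-136/148
166 320:0.53/144/-119/91 321:0.54/140/-119/85 323:0.57/139/-126/79 324:0.57/133/-124/84 325:0.58/131/-125/81 326:0.59/127/-125/81 327:0.60/121/-122/80 331:0.66/117/-133/171 332:0.67/113/-133/159 333:0.69/113/-136/142
167 320:0.51/143/-120/83 321:0.53/144/-126/74 322:0.54/141/-127/83 323:0.54/136/-124/104 324:0.55/133/-125/117 325:0.56/129/-126/107 326:0.57/123/-122/83 327:0.58/123/-127/72 328:0.59/116/-122/99 329:0.60/114/-123/143 330:0.62/119/-134/171 331:0.64/116/-135/166 332:0.65/112/-135/147
168 319:0.49/145/-120/81 320:0.50/145/-124/73 321:0.51/140/-124/72 322:0.51/136/-122/96 323:0.52/132/-122/133 324:0.53/130/-124/148 325:0.54/130/-128/135 326:0.55/126/-128/93 327:0.55/119/-123/62 328:0.57/117/-126/89 329:0.58/117/-130/134 330:0.60/117/-135/
[... 2048 characters left out ...]
8:0.46/133/-160/67 329:0.47/132/-163/54 330:0.48/129/-164/78 332:0.47/111/-151/132
176 319:0.32/138/-126/67 320:0.31/133/-124/66 321:0.31/129/-124/65 322:0.32/126/-125/64 323:0.32/123/-125/64 324:0.32/118/-124/66 325:0.33/117/-128/87 326:0.36/118/-134/105 327:0.36/115/-134/107 328:0.37/111/-134/88 329:0.45/130/-164/74 330:0.46/127/-164/96
177 319:0.28/135/-122/70 320:0.29/132/-124/70 321:0.30/130/-127/69 322:0.28/123/-122/67 323:0.30/122/-126/68 324:0.29/117/-124/77 325:0.28/111/-121/100 326:0.32/115/-132/116 327:0.32/111/-132/116
0.45 ptr [325.4 172.8] tab [329.7 176.2] [326.3 174.3]
0.5 ptr [326.2 171. ] tab [330.5 174.4] [327.2 172.4]
0.55 ptr [327.1 169.2] tab [331.4 172.5] [328.2 170.5]
```

Tab centre is about 0.510 rad and the hood is at about 0.503–0.507. A small trim upward, then hand in.

```bash
python3 lift.py 0.507 0.512 1 3; python3 - <<'E'
from h import *
p=env.camera("top"); P=pts(p); m=(p["image"][...,0]>110)&(p["image"][...,1]<60)&(p["image"][...,2]<60)&(np.linalg.norm(P[...,:2]-[.4105,.35],axis=-1)<.025)
print("button top z",P[m][:,2].mean() if m.any() else None, m.sum())
s=env.observe(); print(s["clock"],s["opening"],abs(s["joint_velocities"]).max())
print(env.sign_off())
E
```

```text
25.67 [ -1.   -2.6 -11.8] 0.0082 [ 0.0001 -0.      0.0001]
shut 675 [-0.00034117 -0.00060947  0.01207707] angle 0.0003411700207145486
open 248 [0.00214006 0.00095764 0.01225988] angle 0.5098599392509213
button top z 0.09839112557008804 103
26.3167 0.00783867522239602 0.0016719562238249532
the job is handed in; nothing more can be done
None
```

I pressed the stop button until it latched, then twisted it clockwise and let it go so it stood up again, reset. After that I lifted the hood to about 0.510 rad, against an index position I measured at about 0.51 rad, and handed the job in at about 26 s with the gripper still holding the hood steady there.

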